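# Seat the test arbor against the sprung plunger

### The arm

A 7-joint arm with a two-finger parallel gripper is mounted at the origin on the work surface. World frame = base frame: x ahead of the robot, y to its left, z up, the work surface at z = 0. Lengths are in m, angles in rad, forces in N, time in s.
With the tool pointing down it reaches from about 0.35 to 0.9 m from the base axis. Payload 8.1 kg.
Tool frame: the origin (TCP) lies midway between the tips of the shut fingers; the grasp point (between the pads) lies 19 mm behind it; z points along the fingers, y is the line along which they close (so a half turn about z gives the same grasp; the last joint's range is limited). The gripper opens to 92 mm and grips with 3 to 60 N. Pads are 19 mm wide; open, the fingers measure 130 mm over their backs; the gripper's body (75 mm by 190 mm) begins 47 mm behind the grasp point.
Start: joints at [1.244, 0.434, 0.025, 1.573, -0.012, 1.134, -0.075], TCP at [0.139, -0.609, 0.227] pointing down, gripper open.
Joint ranges: [-2.62, 2.62], [-0.44, 2.09], [-1.27, 1.32], [0.08, 2.57], [-1.32, 4.46], [0.12, 2], [-2.74, 2.74]. Speed limits (rad/s): [2.22, 2.22, 3.01, 3.01, 3.14, 3.14, 3.14].

### API

Orientations are given as a rotation vector (axis times angle).
In Python, from cell import arm gives the robot as it stands.
- The arm moves only by the tool move_arm, never from a script. Its argument "motion" is a list of rows, each an object of numbers: "tx", "ty", "tz": the shift along the tool's x, y, z normalised to -1 to 1, where 1 is 1000 mm; "twist": the turn about the tool's z normalised to -1 to 1, where 1 is pi/2 rad. In form: [{"tx": .., "ty": .., "tz": .., "twist": ..}, ...]. A call has 1 to 12 rows; each row shifts and turns the commanded pose from where the row before left it, along the tool's axes as they then stand; what a row does not reach is not made up. A row lasts 1/10 s, in which the tool goes at most 50 mm and 8.59 degrees, less where a joint would pass 70% of its speed; a pose out of reach is approached as far as the arm can. A call with a number of a shift or a turn outside -1 to 1 is refused whole. A call with a gripper value outside its range is refused whole. "gripper" is the gripper's target within -1 to 1 (shut at 1, half-way at 0, fully open at -1), set as the call begins (left out, the last holds). The fingers move at their own pace and stop on an object; "squeeze" is the grip in N (left out, the last holds). Time passes only in rows, so rows that do not move let the fingers close. It gives the time, the measured TCP pose, the force, the opening and the grip force at its end, in the units of the state.
- arm.observe(): the state, without advancing time (a new reading comes with each control period).
- arm.get_image(name): name is "scene" or "top" or "wrist"; returns the picture (420x560x3 uint8, red, green, blue); there is no depth.
- arm.calibration(name): a dict with "K" (3x3 intrinsics, pixels), "T" (4x4, takes a point from camera to world coordinates). Camera axes: x right, y down, z forward; pixel columns grow to the right and rows downward; lengths in m; the calibration is good to about 2 mm. A picture is of the moment at which its call begins: read the wrist's pose just before it. calibration takes no time and is no camera call; for the wrist camera it gives the pose at the moment of the call.
- arm.sign_off(): hands the job in; it is judged then, once.
Trained networks look in the newest picture that a camera, given by its name, has taken for a name from the list of things; names that differ only in an ending like _2 or _b are one class to them, and where a whole thing is asked for, a point or a joint stands for the part that bears it (a point fixed in the world has none). Each returns a list of dicts, best first, with "conf" (0 to 1); they miss things now and then, are a little off and sometimes report something else, mostly with a low value. They report only what shows in the picture. A call takes as long as a camera call. They do not tell look-alikes from the thing itself.
- arm.look_for(camera, query): "point" ([column, row] as shares, 0 to 1, of the picture: columns of its width, rows of its height, amid what is visible of it).
- arm.regions_of(camera, query): "region" (420x560 bool, what is visible of it) and "point" ([column, row] as shares, 0 to 1, of the picture: columns of its width, rows of its height, amid what is visible of it).
- arm.place_of(camera, query): "point" ([column, row] as shares, 0 to 1, of the picture: columns of its width, rows of its height: a listed point, or the origin of a listed thing).
The state is a dict: "clock": time; "joints": joint angles; "dq": joint speeds; "joint_efforts": joint torques, N m; "position": TCP position; "ee_rot": TCP orientation; "force": force on the tool from outside, world axes, zero at the start; "ft_torque": the same for the moment, N m; "width": opening from 0.0 (shut) to 1.0 (fully open); "gripper_force": force on a finger pad.
Only numpy, scipy, OpenCV 4.12 (cv2) and the standard library are available. Lean on these libraries where they do the work, as an engineer would, in place of code of your own. Each camera call takes 0.05 s, during which the arm holds its last target. There are 200 camera calls.

### The job

On the bearing test station, first raise the clear guard sash right up by its black handle. Then take the arbor by its black grip from the blue rest, feed its bearing end level and centred through the opening, and push the red sprung plunger back until the bearing is firmly against the brass stop, without ramming it. Finish while still gripping the arbor and holding it pressed against the stop, with the sash left up and the spare bearings and bowl undisturbed.

Things in the scene. Friction and masses are not known exactly. Their poses are not given: they have to be found in the camera images.
- station: Fixed test station, cream foot 150 x 150 x 20 mm, clear hood (top 120 mm up, y 13 to 123 mm). Origin on the table under the sash plane's middle. +y: level feed direction into the hood; feed axis 70 mm up at x = 0. +x: along the sash. At y = 0 the opening is 110 mm wide between guides (14 x 22 mm, at x = +-62 mm, tops 190 mm up) over a sill 42 mm up. Free from above in front (y below -15 mm).
- sash (a joint): Rise of the clear sliding sash with yellow edges (108 wide, 85 high, 5 mm thick), m: 0 shut, 0.085 fully up. Slides straight up; about 9 N lifts it and friction keeps it where it is left. Shut, its lower edge is 43 mm above the table and blocks the opening; it starts at most 20 mm up.
- sash_handle (a point): Middle of the black handle bar on top of the sash: a level round bar 12 mm in diameter, 90 mm long along the station's x, 165 mm above the table when the sash is shut; rises with the sash. 32 mm clear space under the bar. Pinch it from above across the bar.
- plunger (a joint): How far the red sprung plunger (14 mm diameter, on the feed axis) is pushed in along the station's +y, m: 0 at rest, about 0.020 when a part meets the stop (it could go to 0.030). The tip stands 20 mm in front of the stop when at rest. Spring: 3.5 N at first touch, 10.5 N at 0.020.
- stop_face (a point): Centre of the front face of the fixed brass stop sleeve (about 50 mm outside, 22 mm inside diameter), on the feed axis, 40 mm behind the sash plane (station y = 40 mm), 70 mm above the table. The red plunger comes out through its middle.
- stop: The fixed brass stop sleeve itself; origin at the same point as stop_face, axes as the station's.
- arbor: Loose test arbor, 180 mm long, 0.25 to 0.4 kg: black round grip 30 mm in diameter, 80 mm long, then aluminium shaft 18 mm in diameter, ending in a steel bearing 36 mm in diameter, 12 mm wide, whose front face is the nose. Origin on the axis at the grip's middle; +y points along the axis to the nose. Centre of mass 20 to 35 mm from the origin towards the nose. Starts level in the rest.
- arbor_grip (a point): Middle of the arbor's black grip, on its axis: 60 mm above the table at the start. Grasp here from above, across the axis; 24 mm either way along the axis is clear of the rest.
- arbor_nose (a point): Centre of the front face of the bearing on the arbor, 140 mm from arbor_grip along the arbor's +y.
- rest: Fixed blue rest: foot 70 x 150 x 10 mm with two open-topped white vees that hold the arbor level, axis 60 mm above the table, nose to the rest's +y. Origin on the table below the middle of the arbor's grip; vees at y = -33 mm (under the grip's tail) and +72 mm (under the shaft), each 8 mm thick. Lift straight up.
- bearing_a: Spare steel bearing, 52 mm diameter, 16 mm high, flat on the table; origin at the centre of its underside. Leave alone.
- bearing_b: Spare steel bearing, 44 mm diameter, 30 mm high, flat on the table; origin at the centre of its underside. Leave alone.
- bowl: Red plastic bowl, 130 mm diameter, 50 mm high; origin at the centre of its underside. Leave alone.
There are look-alikes about, which are no part of the job. There is more than one size of the station; the job needs the largest.

How it is judged:
On the way, in this order (a step that is already met when the one before it is completed fails the run):
1. the sash is raised at least 70 of its 85 mm, the arbor still in its rest (value of joint sash above 0.07 m and distance of arbor_grip from where it was at the start of the episode below 0.02 m), for 0.2 s.
2. the arbor is lifted off the rest in the fingers (contact force between arbor and the fingers above 1 N and contact force between arbor and rest below 0.1 N and distance of arbor_grip from where it was at the start of the episode above 0.02 m), for 0.1 s.
3. the arbor's nose pushes the plunger in (value of joint plunger above 0.004 m and distance between arbor_nose and stop_face below 0.022 m), for 0.05 s.
At the end, for the whole second after the job is handed in: Through the last second: arbor gripped (over 2 N, grip above 50 mm, off the rest) and still, axis within 0.14 rad of the feed axis, nose within 8 mm of the stop centre and pressing it with over 1 N, plunger in by over 17.5 mm, sash up by over 65 mm (value of joint plunger above 0.0175 m and contact force between arbor and stop above 1 N and contact force between arbor and the fingers above 2 N and distance between arbor_nose and stop_face below 0.008 m and angle between the y axis of arbor and the y axis of station, either way round below 0.14 rad and height (world z) of arbor_grip above 0.05 m and contact force between arbor and rest below 0.1 N and value of joint sash above 0.065 m and linear speed of arbor below 0.02 m/s); the arm keeps its last pose, push and grip.
It fails at once if the arbor rams the stop (over 70 N) (contact force between arbor and stop above 70 N).
It fails at once if a spare bearing or the bowl is moved more than 30 mm (distance of any of bearing_a, bearing_b, bowl from where it was at the start of the episode above 0.03 m).
It also fails if it takes over 58 s, if anything falls off the work surface, if the arm or the gripper's body presses on something with over 40 N, if the wrist force passes 120 N, or if a joint passes its speed limit or range.

## Working session

There is one attempt and no reset: what is moved stays moved. The work goes in short steps, Python scripts to look and compute and a tool call to move; the robot and the scene stay as the last step left them, time stands still between calls to the robot, and variables do not carry over. Pictures are saved under pics/ and viewed, at most 10 in all, crops included, and the job is handed in when it is done.

Besides the shell and the picture viewer there is one more tool, called by a JSON object that holds its "method" and its "body", one argument or row to a line. move_arm: Moves the arm, as the interface text tells. Scaled input: -1 to 1 covers 1000 mm each way for a shift and pi/2 rad each way for a turn. Its arguments: {"type":"object","properties":{"motion":{"type":"array","items":{"type":"object","properties":{"tx":{"type":"number"},"ty":{"type":"number"},"tz":{"type":"number"},"twist":{"type":"number"}}}},"gripper":{"type":"number"},"squeeze":{"type":"number"}},"required":["motion"]}

```bash
mkdir -p pics; ls
cat > h.py <<'E'
import numpy as np, cv2
from cell import arm
def ray(cam,p,cal=None):
    c=cal or arm.calibration(cam);K=np.array(c["K"]);T=np.array(c["T"])
    d=np.linalg.inv(K)@[p[0]*560,p[1]*420,1];return T[:3,3],T[:3,:3]@d/np.linalg.norm(d)
def onz(cam,p,z,cal=None):
    o,d=ray(cam,p,cal);return o+d*(z-o[2])/d[2]
def tri(rs):
    A=np.zeros((3,3));b=np.zeros(3)
    for o,d in rs:
        P=np.eye(3)-np.outer(d,d);A+=P;b+=P@o
    x=np.linalg.solve(A,b);return x,[float(np.linalg.norm((np.eye(3)-np.outer(d,d))@(x-o))) for o,d in rs]
def proj(cam,X,cal=None):
    c=cal or arm.calibration(cam);T=np.linalg.inv(np.array(c["T"]));q=np.array(c["K"])@(T[:3,:3]@np.array(X)+T[:3,3]);return q[:2]/q[2]
E
python3 - <<'E'
from h import *
np.set_printoptions(precision=3,suppress=True)
ims=[arm.get_image(n) for n in("scene","top")]
for n,i in zip(("scene","top"),ims):
    cv2.imwrite(f"pics/{n}0.png",cv2.cvtColor(i,cv2.COLOR_RGB2BGR)); print(n,np.array(arm.calibration(n)["T"])[:3])
for n in("scene","top"):
    for q in("station","sash_handle","stop_face","arbor","arbor_grip","arbor_nose","rest","bearing_a","bowl"):
        for r in arm.place_of(n,q)[:4]:
            print(n,q,round(r["conf"],2),np.array(r["point"])*[560,420])
print(arm.observe())
E
```

```text
pics
scene [[-0.517  0.703 -0.489  1.027]
 [ 0.856  0.417 -0.306  0.332]
 [-0.011 -0.577 -0.817  0.944]]
top [[-0.013 -0.998  0.053  0.485]
 [-1.     0.014  0.002  0.006]
 [-0.003 -0.053 -0.999  0.985]]
scene station 0.79 [344.176 260.19 ]
scene station 0.67 [348.488 353.01 ]
scene station 0.65 [364.392 189.294]
scene sash_handle 0.94 [357.504 328.986]
scene sash_handle 0.73 [357.504 211.68 ]
scene sash_handle 0.62 [370.496 155.694]
scene arbor 0.65 [169.288 188.916]
scene arbor_grip 0.6 [171.024 188.286]
scene arbor_nose 0.65 [220.416 206.682]
scene arbor_nose 0.25 [356.608 213.192]
scene rest 0.74 [178.808 202.314]
scene rest 0.35 [286.496 186.312]
scene bearing_a 0.88 [128.688 246.288]
scene bearing_a 0.68 [284.872 184.59 ]
scene bowl 0.62 [236.88  344.106]
top station 0.97 [163.128 155.694]
top station 0.79 [203.28  232.218]
top station 0.73 [225.12  312.102]
top sash_handle 0.61 [147.504 144.102]
top sash_handle 0.59 [190.4   230.412]
top sash_handle 0.59 [216.608 323.904]
top arbor 0.91 [380.912 191.016]
top arbor_grip 0.85 [381.808 190.89 ]
top arbor_grip 0.35 [383.992 193.2  ]
top arbor_nose 0.81 [326.816 197.19 ]
top rest 0.88 [379.792 193.284]
top bearing_a 0.81 [380.912 131.502]
top bearing_a 0.59 [292.88  273.882]
top bowl 0.75 [238.896 111.804]
{'clock': 1.0, 'joints': array([ 1.244,  0.434,  0.025,  1.573, -0.012,  1.134, -0.075]), 'dq': array([ 0.   ,  0.001, -0.002, -0.001,  0.002, -0.   , -0.   ]), 'joint_efforts': array([ -0.001, -66.769,   0.984, -31.482,  -0.061,   0.033,  -0.   ]), 'position': array([ 0.139, -0.609,  0.227]), 'ee_rot': array([ 3.122,  0.351, -0.   ]), 'force': array([0.961, 0.093, 0.001]), 'ft_torque': array([-0.028,  0.004, -0.015]), 'gripper_force': 0.0, 'width': 1.000941785617796}
```

View pics/scene0.png

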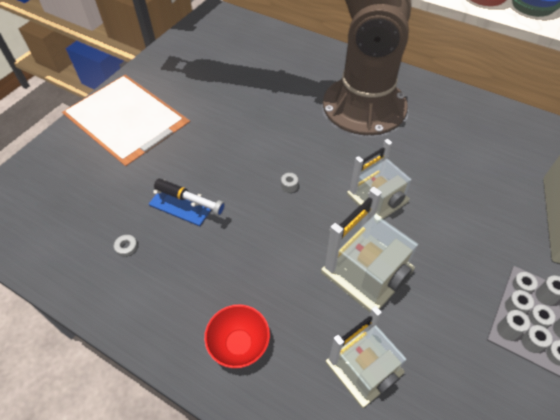

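View pics/top0.png

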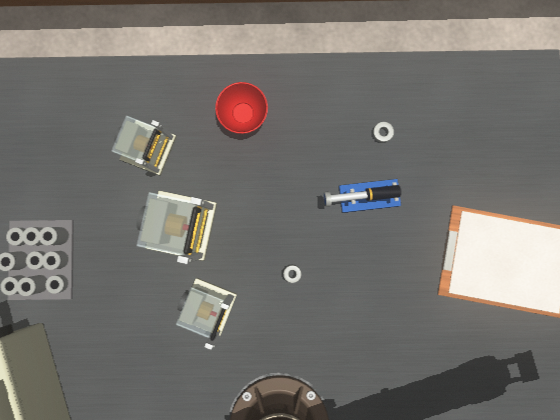

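The middle station, at top (178,226) and scene (370,255), is the largest. The arbor lies at top (360,195), and the bowl and spare bearings are clear of it. I'll enlarge the key areas.

Run:
```python
import cv2,numpy as np
s=cv2.imread("pics/scene0.png");t=cv2.imread("pics/top0.png")
f=lambda im,x,y,w=100,h=75:cv2.resize(im[y:y+h,x:x+w],(400,300),interpolation=cv2.INTER_CUBIC)
cv2.imwrite("pics/c1.png",np.vstack([np.hstack([f(s,320,180,120,90+0),f(t,130,185)]),np.hstack([f(s,140,165),f(t,313,160)])]))
```

```text
(no output)
```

View pics/c1.png

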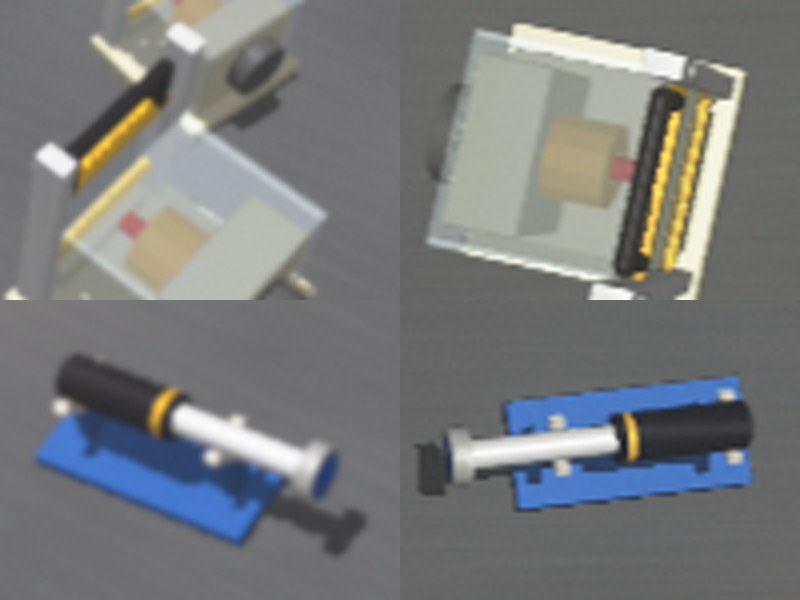

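Run:
```python
from h import *
np.set_printoptions(precision=4,suppress=True)
S=lambda x,y:(x/560,y/420)
def two(n,t,s):
    x,r=tri([ray("top",S(*t)),ray("scene",S(*s))]);print(n,x,np.array(r));return x
print(np.array(arm.calibration("top")["K"]))
h=two("handle",(192,230.5),(357.5,211.7))
h2=two("handle hi end",(197.2,208),(370.4,202.5))
g1=two("guide+",(196.3,201.3),(375.5,191.4)); g2=two("guide-",(183,258),(336.5,228))
print("mid",(g1+g2)/2,g1-g2,np.linalg.norm(g1-g2))
two("grip",(381.8,190.9),(171,188.3)); 
a=two("nose",(324.8,198.3),(220.4,206.7)); b=two("tail",(400.5,191.8),(156.5,183))
print("arb",np.linalg.norm(a-b),(a-b)/np.linalg.norm(a-b), b+(a-b)*40/180)
for n,p,z in(("g+",(196.3,201.3),.19),("g-",(183,258),.19),("nose",(324.8,198.3),.06),("tail",(400.5,191.8),.06)):print(n,onz("top",S(*p),z))
for n,p,z in(("g+",(375.5,191.4),.19),("g-",(336.5,228),.19),("nose",(220.4,206.7),.06),("tail",(156.5,183),.06)):print(n,onz("scene",S(*p),z))
print("bearings",onz("top",S(383,132),.015),onz("top",S(292,274),.015),onz("top",S(242,108),.03))
from scipy.spatial.transform import Rotation as R
print(R.from_rotvec(arm.observe()["ee_rot"]).as_matrix())
```

```text
[[384.8862   0.     272.9697]
 [  0.     384.8862 209.5626]
 [  0.       0.       1.    ]]
handle [0.4853 0.1813 0.1718] [0.0022 0.0022]
handle hi end [0.5174 0.1821 0.2414] [0.03 0.03]
guide+ [0.5253 0.1814 0.2843] [0.0364 0.0364]
guide- [0.4529 0.1798 0.0883] [0.0473 0.0473]
mid [0.4891 0.1806 0.1863] [0.0724 0.0015 0.196 ] 0.20896809235747685
grip [ 0.5754 -0.2537  0.0649] [0. 0.]
nose [ 0.5598 -0.1173  0.0668] [0.0011 0.0011]
tail [ 0.574  -0.303   0.0524] [0.0005 0.0005]
arb 0.18679627427453713 [-0.0759  0.9941  0.0774] [ 0.5709 -0.2618  0.0556]
g+ [0.5467 0.1664 0.19  ]
g- [0.4301 0.1941 0.19  ]
nose [ 0.5598 -0.1173  0.06  ]
tail [ 0.573  -0.3001  0.06  ]
g+ [0.4319 0.1963 0.19  ]
g- [0.5525 0.1683 0.19  ]
nose [ 0.5567 -0.1218  0.06  ]
tail [ 0.5781 -0.2981  0.06  ]
bearings [ 0.731  -0.2751  0.015 ] [ 0.3746 -0.0374  0.015 ] [0.7935 0.0827 0.03  ]
[[ 0.9751  0.2218 -0.    ]
 [ 0.2218 -0.9751 -0.    ]
 [-0.      0.     -1.    ]]
```

{"method": "move_arm", "body": {
  "motion": [
    {"tx": 0.041,"ty": -0.026,"tz": -0.008},
    {"tx": 0.041,"ty": -0.026,"tz": -0.008},
    {"tx": 0.041,"ty": -0.026,"tz": -0.008},
    {"tx": 0.041,"ty": -0.026,"tz": -0.008},
    {"tx": 0.041,"ty": -0.026,"tz": -0.008},
    {"tx": 0.041,"ty": -0.026,"tz": -0.008},
    {"tx": 0.041,"ty": -0.026,"tz": -0.008},
    {"tx": 0.041,"ty": -0.026,"tz": -0.008},
    {"tx": 0.041,"ty": -0.026,"tz": -0.008}
  ],
  "gripper": -1
}}

```text
invalid input
```

{"method": "move_arm", "body": {
  "motion": [
    {"tx": 0.041,"ty": -0.026,"tz": -0.008,"twist": 0},
    {"tx": 0.041,"ty": -0.026,"tz": -0.008,"twist": 0},
    {"tx": 0.041,"ty": -0.026,"tz": -0.008,"twist": 0},
    {"tx": 0.041,"ty": -0.026,"tz": -0.008,"twist": 0},
    {"tx": 0.041,"ty": -0.026,"tz": -0.008,"twist": 0},
    {"tx": 0.041,"ty": -0.026,"tz": -0.008,"twist": 0},
    {"tx": 0.041,"ty": -0.026,"tz": -0.008,"twist": 0},
    {"tx": 0.041,"ty": -0.026,"tz": -0.008,"twist": 0},
    {"tx": 0.041,"ty": -0.026,"tz": -0.008,"twist": 0}
  ]
}}

```text
clock: 1.9
position: [0.4477, -0.2979, 0.2994]
ee_rot: [3.121, 0.35, 0.001]
force: [2.2, -0.9, -0.1]
width: 1.0
gripper_force: 0.0
```

```bash
cat >> h.py <<'E'
def look(qs,save=None):
    cal=arm.calibration("wrist");im=arm.get_image("wrist")
    if save: cv2.imwrite(f"pics/{save}.png",cv2.cvtColor(im,cv2.COLOR_RGB2BGR));np.savez(f"pics/{save}",K=cal["K"],T=cal["T"])
    out={}
    for q,z in qs:
        for r in arm.place_of("wrist",q)[:3]:
            print(q,round(r["conf"],2),np.round(np.array(r["point"])*[560,420],1),np.round(onz("wrist",r["point"],z,cal),4))
            out.setdefault(q,[]).append((r["conf"],ray("wrist",r["point"],cal)))
    return out
E
python3 - <<'E'
from h import *
look([("arbor_grip",.06),("arbor_nose",.06),("rest",0)],"w1")
E
```

```text
arbor_grip 0.55 [272.1  53.9] [ 0.5727 -0.2566  0.06  ]
arbor_nose 0.6 [138.5  33.9] [ 0.5612 -0.1222  0.06  ]
rest 0.98 [275.7  63.6] [ 0.5717 -0.259   0.    ]
```

View pics/w1.png

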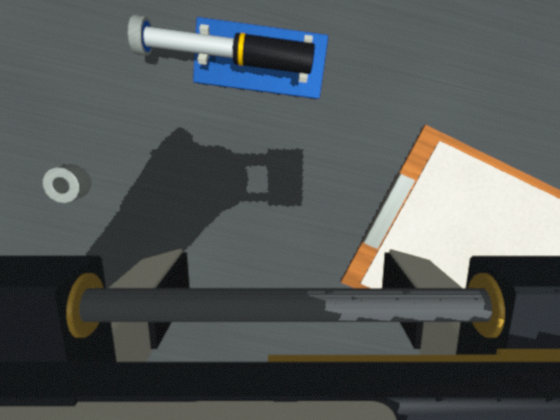

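{"method": "move_arm", "body": {
  "motion": [
    {"tx": 0.005,"ty": -0.0457,"tz": -0.003,"twist": 0},
    {"tx": 0.005,"ty": -0.0457,"tz": -0.003,"twist": 0},
    {"tx": 0.005,"ty": -0.0457,"tz": -0.003,"twist": 0},
    {"tx": 0.005,"ty": -0.0457,"tz": -0.003,"twist": 0},
    {"tx": 0.005,"ty": -0.0457,"tz": -0.003,"twist": 0},
    {"tx": 0.005,"ty": -0.0457,"tz": -0.003,"twist": 0},
    {"tx": 0.005,"ty": -0.0457,"tz": -0.003,"twist": 0},
    {"tx": 0.005,"ty": -0.0457,"tz": -0.003,"twist": 0},
    {"tx": 0.005,"ty": -0.0457,"tz": -0.003,"twist": 0},
    {"tx": 0.005,"ty": -0.0457,"tz": -0.003,"twist": 0},
    {"tx": 0.005,"ty": -0.0457,"tz": -0.003,"twist": 0}
  ]
}}

```text
clock: 3.2
position: [0.3888, 0.2029, 0.3319]
ee_rot: [3.122, 0.345, 0.001]
force: [1.5, -0.6, -0.6]
width: 0.999
gripper_force: 0.0
```

{"method": "move_arm", "body": {
  "motion": [
    {"tx": 0,"ty": 0,"tz": 0,"twist": 0.09},
    {"tx": 0,"ty": 0,"tz": 0,"twist": 0.09},
    {"tx": 0,"ty": 0,"tz": 0,"twist": 0.09},
    {"tx": 0,"ty": 0,"tz": 0,"twist": 0.018},
    {"tx": 0,"ty": 0,"tz": 0,"twist": 0}
  ]
}}

```text
clock: 3.7
position: [0.389, 0.2019, 0.3316]
ee_rot: [3.121, -0.358, 0.0]
force: [-0.5, 0.5, 0.1]
width: 0.995
gripper_force: 0.0
```

Run:
```python
from h import *
o=arm.observe();print(o["joints"],o["position"],o["ee_rot"],o["clock"])
look([("sash_handle",.172),("stop_face",.07),("station",0)],"w2")
```

```text
[-0.03474476  0.09660244 -0.60831795  1.78649446  0.05805837  1.27650699
 -2.45667634] [0.38904425 0.20189493 0.33159602] [ 3.12068013e+00 -3.57517197e-01  1.06141383e-04] 3.7
sash_handle 0.73 [281.   74.6] [0.4906 0.1816 0.172 ]
sash_handle 0.59 [367.4 265.9] [0.3068 0.1409 0.172 ]
station 0.95 [351.8 230.8] [0.2824 0.1292 0.    ]
station 0.75 [283.3  91.1] [0.4877 0.1811 0.    ]
```

View pics/w2.png

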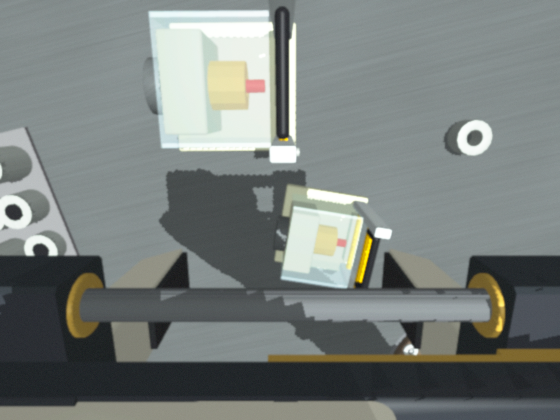

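{"method": "move_arm", "body": {
  "motion": [
    {"tx": 0.034,"ty": -0.001,"tz": 0,"twist": 0},
    {"tx": 0.034,"ty": -0.001,"tz": 0,"twist": 0},
    {"tx": 0.034,"ty": -0.001,"tz": 0,"twist": 0},
    {"tx": 0,"ty": 0,"tz": 0.045,"twist": 0},
    {"tx": 0,"ty": 0,"tz": 0.045,"twist": 0},
    {"tx": 0,"ty": 0,"tz": 0.03,"twist": 0},
    {"tx": 0,"ty": 0,"tz": 0,"twist": 0},
    {"tx": 0,"ty": 0,"tz": 0,"twist": 0}
  ]
}}

```text
clock: 4.7
position: [0.4889, 0.1829, 0.2124]
ee_rot: [-3.121, 0.357, 0.0]
force: [-1.0, 0.6, -0.2]
width: 1.002
gripper_force: 0.0
```

Run:
```python
from h import *
np.set_printoptions(precision=4,suppress=True)
S=lambda x,y:(x/560,y/420)
c=np.load("pics/w2.npz");c={"K":c["K"],"T":c["T"]}
print(tri([ray("top",S(192,230.5)),ray("scene",S(357.5,211.7)),ray("wrist",S(282,72.5),c)]))
a,b=[onz("wrist",S(*p),.172,c) for p in((282.5,10),(282,135))];print(a,b,(a+b)/2,a-b)
c1=np.load("pics/w1.npz");c1={"K":c1["K"],"T":c1["T"]}
print("grip",tri([ray("top",S(381.8,190.9)),ray("scene",S(171,188.3)),ray("wrist",S(272.1,53.9),c1)]))
print("nose",tri([ray("top",S(325.5,198)),ray("scene",S(220.4,206.7)),ray("wrist",S(135,33.9),c1)]))
im=arm.get_image("wrist");cv2.imwrite("pics/w3.png",cv2.cvtColor(im,cv2.COLOR_RGB2BGR))
```

```text
(array([0.4884, 0.181 , 0.1763]), [0.0032678400912997075, 0.003197885561143551, 0.003180935021993607])
[0.5368 0.1695 0.172 ] [0.4431 0.1919 0.172 ] [0.4899 0.1807 0.172 ] [ 0.0937 -0.0224  0.    ]
grip (array([ 0.574 , -0.2558,  0.0611]), [0.0020256073974950052, 0.0005677177925527601, 0.0015962505118942015])
nose (array([ 0.5598, -0.1195,  0.064 ]), [0.0010756288194167661, 0.0008374310333792734, 0.0009819669882550467])
```

View pics/w3.png

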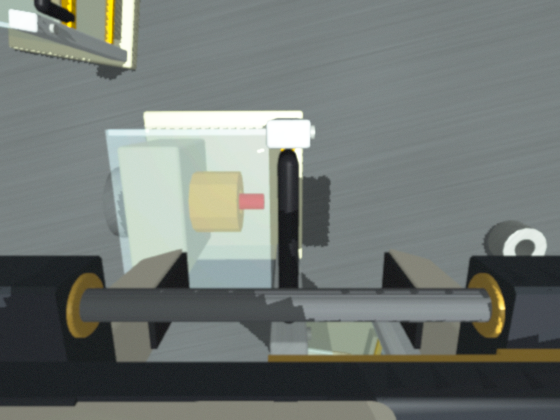

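The bar at column 288 sits between the fingers, which are centred at about 285, so I descend and pinch.

{"method": "move_arm", "body": {
  "motion": [
    {"tx": 0,"ty": 0,"tz": 0.03,"twist": 0},
    {"tx": 0,"ty": 0,"tz": 0.027,"twist": 0},
    {"tx": 0,"ty": 0,"tz": 0,"twist": 0},
    {"tx": 0,"ty": 0,"tz": 0,"twist": 0}
  ]
}}

```text
clock: 5.15
position: [0.4896, 0.1833, 0.1566]
ee_rot: [-3.12, 0.358, -0.003]
force: [-0.0, 1.1, 1.0]
width: 0.999
gripper_force: 0.0
```

{"method": "move_arm", "body": {
  "motion": [
    {"tx": 0,"ty": 0,"tz": 0,"twist": 0},
    {"tx": 0,"ty": 0,"tz": 0,"twist": 0},
    {"tx": 0,"ty": 0,"tz": 0,"twist": 0},
    {"tx": 0,"ty": 0,"tz": 0,"twist": 0},
    {"tx": 0,"ty": 0,"tz": 0,"twist": 0},
    {"tx": 0,"ty": 0,"tz": 0,"twist": 0},
    {"tx": 0,"ty": 0,"tz": 0,"twist": 0},
    {"tx": 0,"ty": 0,"tz": 0,"twist": 0}
  ],
  "gripper": 1,
  "squeeze": 45
}}

```text
clock: 5.95
position: [0.4887, 0.1827, 0.1547]
ee_rot: [3.121, -0.358, -0.0]
force: [0.5, 0.1, -0.8]
width: 0.351
gripper_force: 0.0
```

{"method": "move_arm", "body": {
  "motion": [
    {"tx": 0,"ty": 0,"tz": 0,"twist": 0},
    {"tx": 0,"ty": 0,"tz": 0,"twist": 0},
    {"tx": 0,"ty": 0,"tz": 0,"twist": 0},
    {"tx": 0,"ty": 0,"tz": 0,"twist": 0},
    {"tx": 0,"ty": 0,"tz": 0,"twist": 0},
    {"tx": 0,"ty": 0,"tz": 0,"twist": 0}
  ]
}}

```text
clock: 6.55
position: [0.4884, 0.1815, 0.1545]
ee_rot: [3.119, -0.359, -0.001]
force: [-1.6, -5.5, 2.0]
width: 0.115
gripper_force: 45.0
```

{"method": "move_arm", "body": {
  "motion": [
    {"tx": 0,"ty": 0,"tz": -0.01,"twist": 0},
    {"tx": 0,"ty": 0,"tz": -0.01,"twist": 0},
    {"tx": 0,"ty": 0,"tz": -0.01,"twist": 0},
    {"tx": 0,"ty": 0,"tz": -0.01,"twist": 0},
    {"tx": 0,"ty": 0,"tz": -0.01,"twist": 0},
    {"tx": 0,"ty": 0,"tz": -0.01,"twist": 0},
    {"tx": 0,"ty": 0,"tz": -0.01,"twist": 0},
    {"tx": 0,"ty": 0,"tz": -0.002,"twist": 0},
    {"tx": 0,"ty": 0,"tz": 0,"twist": 0}
  ]
}}

```text
clock: 7.45
position: [0.4883, 0.1815, 0.2275]
ee_rot: [3.119, -0.359, -0.001]
force: [-2.3, -7.1, 0.6]
width: 0.114
gripper_force: 45.0
```

{"method": "move_arm", "body": {
  "motion": [
    {"tx": 0,"ty": 0,"tz": -0.003,"twist": 0},
    {"tx": 0,"ty": 0,"tz": -0.003,"twist": 0},
    {"tx": 0,"ty": 0,"tz": 0,"twist": 0}
  ]
}}

```text
clock: 7.75
position: [0.4881, 0.1814, 0.2305]
ee_rot: [3.119, -0.359, -0.004]
force: [8.7, -1.5, -29.9]
width: 0.118
gripper_force: 45.0
```

Run:
```python
from h import *
im=[arm.get_image("scene")];im.append(arm.get_image("top"))
f=lambda i,x,y,w=80,h=60*1:cv2.resize(cv2.cvtColor(i,cv2.COLOR_RGB2BGR)[y:y+120,x:x+100],(400,480))
cv2.imwrite("pics/c2.png",np.hstack([f(im[0],310,150),f(im[1],140,170)]))
```

```text
(no output)
```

View pics/c2.png

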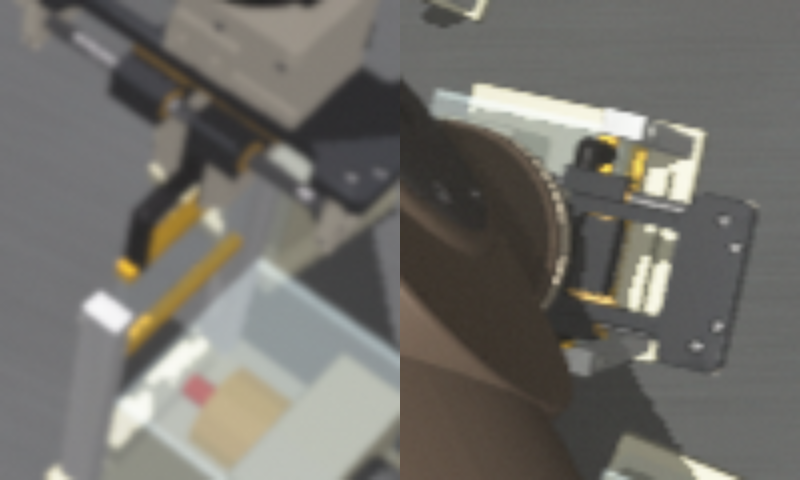

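{"method": "move_arm", "body": {
  "motion": [
    {"tx": 0,"ty": 0,"tz": 0.003,"twist": 0},
    {"tx": 0,"ty": 0,"tz": 0,"twist": 0},
    {"tx": 0,"ty": 0,"tz": 0,"twist": 0},
    {"tx": 0,"ty": 0,"tz": 0,"twist": 0},
    {"tx": 0,"ty": 0,"tz": 0,"twist": 0},
    {"tx": 0,"ty": 0,"tz": 0,"twist": 0},
    {"tx": 0,"ty": 0,"tz": 0,"twist": 0}
  ],
  "gripper": -1
}}

```text
clock: 8.55
position: [0.4887, 0.1829, 0.2299]
ee_rot: [-3.121, 0.358, -0.0]
force: [-0.8, 0.2, -1.6]
width: 0.679
gripper_force: 0.0
```

Run:
```python
from h import *
np.set_printoptions(precision=4,suppress=True)
S=lambda x,y:(x/560,y/420)
c=np.load("pics/w2.npz");c={"K":c["K"],"T":c["T"]}
a=-.2284;ex=np.array([np.cos(a),np.sin(a),0]);ey=np.array([-np.sin(a),np.cos(a),0])
O=np.array([.4888,.1812,0])
def st(n,X):print(n,X,"station",(X-O)@ex,(X-O)@ey,X[2])
st("plunger w2",onz("wrist",S(256,86),.07,c)); st("sleeve front w2",onz("wrist",S(247,86),.07,c))
st("plunger top",onz("top",S(185.5,226.9),.07)); st("sleeve top",onz("top",S((622-400)/4+130-1,227),.07))
# crop1 scene: plunger (130,225)/3.333+(320,180)
st("plunger scene",onz("scene",S(359,247.5),.07))
o=arm.observe();print(o["width"],o["force"],o["position"])
```

```text
plunger w2 [0.4955 0.2096 0.07  ] station 0.00011859176908614491 0.029232401291653175 0.07
sleeve front w2 [0.4978 0.2192 0.07  ] station 0.00011894251872640326 0.039086237460287214 0.07
plunger top [0.4953 0.2165 0.07  ] station -0.001615216745284091 0.03582676589168036 0.06999999999999995
sleeve top [0.4951 0.2188 0.07  ] station -0.0023541408899719475 0.03809786861849586 0.06999999999999995
plunger scene [0.4973 0.2075 0.07  ] station 0.002355421712589994 0.027531919148146344 0.06999999999999995
0.6787406078125267 [-0.8383  0.2465 -1.5664] [0.4887 0.1829 0.2299]
```

{"method": "move_arm", "body": {
  "motion": [
    {"tx": 0,"ty": 0,"tz": -0.02,"twist": 0},
    {"tx": 0,"ty": 0,"tz": -0.045,"twist": 0},
    {"tx": 0,"ty": 0,"tz": -0.045,"twist": 0},
    {"tx": 0.018,"ty": 0.0414,"tz": 0,"twist": 0},
    {"tx": 0.018,"ty": 0.0414,"tz": 0,"twist": 0},
    {"tx": 0.018,"ty": 0.0414,"tz": 0,"twist": 0},
    {"tx": 0.018,"ty": 0.0414,"tz": 0,"twist": 0},
    {"tx": 0.018,"ty": 0.0414,"tz": 0,"twist": 0},
    {"tx": 0.018,"ty": 0.0414,"tz": 0,"twist": 0},
    {"tx": 0.018,"ty": 0.0414,"tz": 0,"twist": 0},
    {"tx": 0.018,"ty": 0.0414,"tz": 0,"twist": 0},
    {"tx": 0.018,"ty": 0.0414,"tz": 0,"twist": 0}
  ]
}}

```text
clock: 9.75
position: [0.5621, -0.2187, 0.3398]
ee_rot: [3.121, -0.358, 0.0]
force: [0.3, 0.1, 1.0]
width: 0.998
gripper_force: 0.0
```

{"method": "move_arm", "body": {
  "motion": [
    {"tx": 0.018,"ty": 0.0414,"tz": 0,"twist": 0},
    {"tx": 0.018,"ty": 0.0414,"tz": 0,"twist": 0},
    {"tx": 0,"ty": 0,"tz": 0.008,"twist": -0.0928},
    {"tx": 0,"ty": 0,"tz": 0.008,"twist": -0.0928},
    {"tx": 0,"ty": 0,"tz": 0.008,"twist": -0.0928},
    {"tx": 0,"ty": 0,"tz": 0.008,"twist": -0.0928},
    {"tx": 0,"ty": 0,"tz": 0.008,"twist": -0.0928},
    {"tx": 0,"ty": 0,"tz": 0.008,"twist": -0.0928},
    {"tx": 0,"ty": 0,"tz": 0.008,"twist": -0.0928},
    {"tx": 0,"ty": 0,"tz": 0.008,"twist": -0.0928},
    {"tx": 0,"ty": 0,"tz": 0.008,"twist": -0.0928},
    {"tx": 0,"ty": 0,"tz": 0.008,"twist": -0.0928}
  ]
}}

```text
clock: 10.95
position: [0.5783, -0.3057, 0.2593]
ee_rot: [-2.561, -1.819, 0.0]
force: [-0.4, 0.2, -0.2]
width: 1.003
gripper_force: 0.0
```

{"method": "move_arm", "body": {
  "motion": [
    {"tx": 0,"ty": 0,"tz": 0.008,"twist": -0.0928},
    {"tx": 0,"ty": 0,"tz": 0.008,"twist": -0.0928},
    {"tx": 0,"ty": 0,"tz": 0.004,"twist": -0.0928},
    {"tx": 0,"ty": 0,"tz": 0,"twist": 0},
    {"tx": 0,"ty": 0,"tz": 0,"twist": 0}
  ]
}}

```text
clock: 11.45
position: [0.5783, -0.3058, 0.2397]
ee_rot: [-2.118, -2.32, -0.0]
force: [0.1, 0.6, -0.2]
width: 1.004
gripper_force: 0.0
```

Run:
```python
from h import *
o=arm.observe();print(o["joints"],o["position"],o["ee_rot"],o["clock"],o["width"])
look([("arbor_grip",.06),("arbor_nose",.06)],"w4")
```

```text
[ 0.84002134  0.5729355  -0.70884027  1.43226338  0.37746858  1.27497089
  0.19153285] [ 0.57832767 -0.30577335  0.23970899] [-2.11794542e+00 -2.32003489e+00 -4.33733395e-04] 11.45 1.003952869627435
arbor_grip 0.63 [283.6 139.7] [ 0.5732 -0.2576  0.06  ]
```

View pics/w4.png

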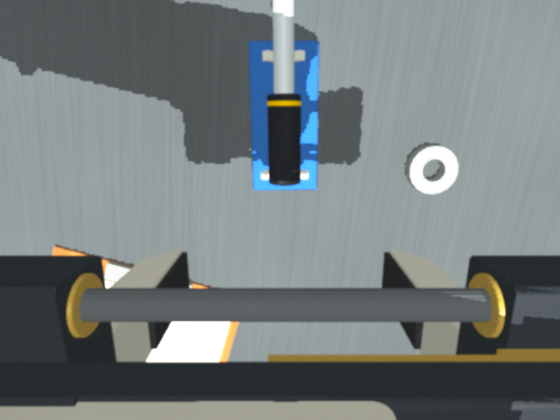

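{"method": "move_arm", "body": {
  "motion": [
    {"tx": 0.03,"ty": -0.0007,"tz": 0,"twist": 0},
    {"tx": 0.0305,"ty": 0,"tz": 0,"twist": 0},
    {"tx": 0,"ty": 0,"tz": 0.045,"twist": 0},
    {"tx": 0,"ty": 0,"tz": 0.045,"twist": 0},
    {"tx": 0,"ty": 0,"tz": 0.045,"twist": 0},
    {"tx": 0,"ty": 0,"tz": 0.03,"twist": 0},
    {"tx": 0,"ty": 0,"tz": 0.02,"twist": 0},
    {"tx": 0,"ty": 0,"tz": 0.0137,"twist": 0},
    {"tx": 0,"ty": 0,"tz": 0,"twist": 0},
    {"tx": 0,"ty": 0,"tz": 0,"twist": 0},
    {"tx": 0,"ty": 0,"tz": 0,"twist": 0}
  ]
}}

```text
clock: 12.7
position: [0.5729, -0.2457, 0.0425]
ee_rot: [2.112, 2.323, 0.001]
force: [-0.7, 0.8, -0.1]
width: 1.003
gripper_force: 0.0
```

{"method": "move_arm", "body": {
  "motion": [
    {"tx": 0,"ty": 0,"tz": 0,"twist": 0},
    {"tx": 0,"ty": 0,"tz": 0,"twist": 0},
    {"tx": 0,"ty": 0,"tz": 0,"twist": 0},
    {"tx": 0,"ty": 0,"tz": 0,"twist": 0},
    {"tx": 0,"ty": 0,"tz": 0,"twist": 0},
    {"tx": 0,"ty": 0,"tz": 0,"twist": 0},
    {"tx": 0,"ty": 0,"tz": 0,"twist": 0},
    {"tx": 0,"ty": 0,"tz": 0,"twist": 0},
    {"tx": 0,"ty": 0,"tz": 0,"twist": 0},
    {"tx": 0,"ty": 0,"tz": 0,"twist": 0},
    {"tx": 0,"ty": 0,"tz": 0,"twist": 0}
  ],
  "gripper": 1,
  "squeeze": 55
}}

```text
clock: 13.8
position: [0.5717, -0.2455, 0.041]
ee_rot: [-2.113, -2.325, 0.0]
force: [-0.6, -1.1, 0.0]
width: 0.314
gripper_force: 55.0
```

{"method": "move_arm", "body": {
  "motion": [
    {"tx": 0,"ty": 0,"tz": -0.005,"twist": 0},
    {"tx": 0,"ty": 0,"tz": -0.01,"twist": 0},
    {"tx": 0,"ty": 0,"tz": -0.015,"twist": 0},
    {"tx": 0,"ty": 0,"tz": -0.015,"twist": 0},
    {"tx": 0,"ty": 0,"tz": -0.015,"twist": 0},
    {"tx": 0,"ty": 0,"tz": 0,"twist": 0},
    {"tx": 0,"ty": 0,"tz": 0,"twist": 0}
  ]
}}

```text
clock: 14.5
position: [0.572, -0.2457, 0.1016]
ee_rot: [2.112, 2.324, 0.0]
force: [-0.0, -0.2, -3.5]
width: 0.315
gripper_force: 55.0
```

{"method": "move_arm", "body": {
  "motion": [
    {"tx": 0.0316,"ty": -0.0128,"tz": 0,"twist": 0},
    {"tx": 0.0316,"ty": -0.0128,"tz": 0,"twist": 0},
    {"tx": 0.0316,"ty": -0.0128,"tz": 0,"twist": 0},
    {"tx": 0.0316,"ty": -0.0128,"tz": 0,"twist": 0},
    {"tx": 0.0316,"ty": -0.0128,"tz": 0,"twist": 0},
    {"tx": 0.0316,"ty": -0.0128,"tz": 0,"twist": 0},
    {"tx": 0.0316,"ty": -0.0128,"tz": 0,"twist": 0},
    {"tx": 0.0316,"ty": -0.0128,"tz": 0,"twist": 0},
    {"tx": 0,"ty": 0,"tz": 0,"twist": 0.0687},
    {"tx": 0,"ty": 0,"tz": 0,"twist": 0.0687},
    {"tx": 0,"ty": 0,"tz": 0,"twist": 0.0687},
    {"tx": 0,"ty": 0,"tz": 0,"twist": 0}
  ]
}}

```text
clock: 15.7
position: [0.4454, -0.0036, 0.1007]
ee_rot: [-2.461, -1.952, 0.001]
force: [0.4, 0.2, -2.7]
width: 0.31
gripper_force: 55.0
```

Run:
```python
from h import *
o=arm.observe();print(o["joints"],o["position"],o["ee_rot"],o["clock"],o["force"],o["ft_torque"])
p=o["position"];a=2*np.arctan2(o["ee_rot"][1],o["ee_rot"][0])%(2*np.pi);print("a",a)
S=lambda x,y:(x/560,y/420)
look([("arbor_nose",p[2]+.019),("stop_face",.07),("sash_handle",.25)],"w5")
for n in("scene","top"):
    im=arm.get_image(n);cv2.imwrite(f"pics/{n}5.png",cv2.cvtColor(im,cv2.COLOR_RGB2BGR))
    for q in("arbor_nose","arbor_grip"):
        for r in arm.place_of(n,q)[:2]:print(n,q,r["conf"],np.array(r["point"])*[560,420],onz(n,r["point"],p[2]+.019))
ims=[cv2.imread(f"pics/{n}5.png") for n in("w","scene","top")]
A=cv2.resize(ims[0],(400,300)); B=cv2.resize(ims[1][140:290,220:420],(400,300)); C=cv2.resize(ims[2][150:300,140:340],(400,300))
cv2.imwrite("pics/c5.png",np.vstack([np.hstack([A,B]),np.hstack([C,cv2.resize(ims[0][0:210,140:420],(400,300))])]))
```

```text
[ 0.42720388  0.39790381 -0.67696641  2.10164813  0.36134385  0.75732616
 -0.70822789] [ 0.44539775 -0.00357777  0.10069371] [-2.46111078e+00 -1.95225064e+00  1.12729981e-03] 15.7 [ 0.44252543  0.20764509 -2.69279153] [-9.15509483e-02 -7.42328035e-02 -6.33955869e-05]
a 1.3412103161178992
arbor_nose 0.73 [286.1 314.9] [ 0.4437 -0.0157  0.1197]
scene arbor_nose 0.56 [328.328 209.286] [0.47388745 0.1156377  0.11969371]
scene arbor_grip 0.91 [282.016 177.282] [ 0.44799328 -0.01743868  0.11969371]
top arbor_nose 0.52 [223.496 233.982] [0.47772719 0.1196654  0.11969371]
```

View pics/c5.png

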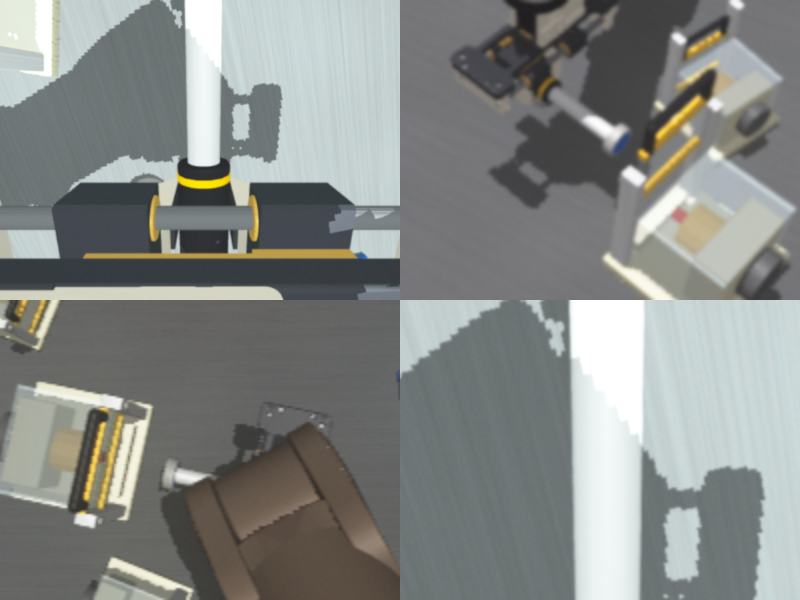

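{"method": "move_arm", "body": {
  "motion": [
    {"tx": 0,"ty": 0.0004,"tz": 0.025,"twist": 0},
    {"tx": 0,"ty": 0,"tz": 0.0247,"twist": 0},
    {"tx": 0,"ty": 0,"tz": 0,"twist": 0},
    {"tx": 0,"ty": 0,"tz": 0,"twist": 0},
    {"tx": 0,"ty": 0,"tz": 0,"twist": 0}
  ]
}}

```text
clock: 16.7
position: [0.4469, -0.0035, 0.0523]
ee_rot: [2.459, 1.954, 0.002]
force: [-0.6, -0.1, -3.9]
width: 0.315
gripper_force: 55.0
```

Run:
```python
from h import *
o=arm.observe();p=o["position"];a=2*np.arctan2(o["ee_rot"][1],o["ee_rot"][0])%(2*np.pi);print("a",a,p,o["force"])
ex=np.array([.974,-.2264,0]);ey=np.array([.2264,.974,0]);d=np.array([np.cos(a),np.sin(a),0])
N=p+.1275*d+[0,0,.019];q=N-[.4888,.1812,0];print("nose st",q@ex,q@ey,N)
out=[]
for n,s in(("scene",60),("top",60)):
    im=cv2.cvtColor(arm.get_image(n),cv2.COLOR_RGB2BGR);u=proj(n,N);r=arm.place_of(n,"arbor_nose");print(n,u,[(x["conf"],np.array(x["point"])*[560,420]) for x in r[:2]])
    x0,y0=int(u[0])-25,int(u[1])-25;c=cv2.resize(im[y0:y0+50,x0:x0+50],(400,400))
    f=lambda X:tuple(int(v) for v in (proj(n,X)-[x0,y0]+.5)*8)
    cv2.drawMarker(c,f(N),(0,0,255),0,12,1)
    for t in np.linspace(0,2*np.pi,24):cv2.circle(c,f(N+.018*(np.cos(t)*np.array([d[1],-d[0],0])+np.sin(t)*np.array([0,0,1]))),1,(0,255,0),-1)
    out.append(c)
cv2.imwrite("pics/c6.png",np.hstack(out))
```

```text
a 1.342741499963916 [ 0.44694317 -0.00348253  0.05232702] [-0.64971147 -0.07320192 -3.85433794]
nose st 0.0010011025970540677 -0.06186145726098442 [0.47576877 0.12071624 0.07132702]
scene [328.28208958 223.20227178] [(0.94, array([323.904, 220.206])), (0.25, array([361.816, 191.688]))]
top [225.73973606 234.61240071] [(0.8, array([227.416, 234.696]))]
```

View pics/c6.png

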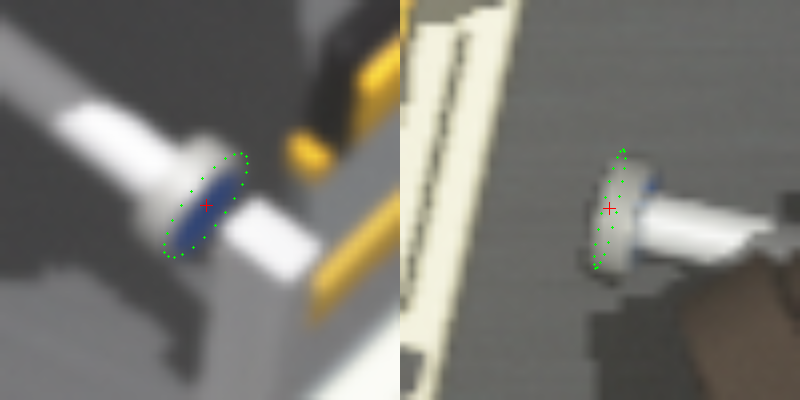

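{"method": "move_arm", "body": {
  "motion": [
    {"tx": 0.012,"ty": 0,"tz": 0.0005,"twist": 0},
    {"tx": 0.012,"ty": 0,"tz": 0.0005,"twist": 0},
    {"tx": 0.012,"ty": 0,"tz": 0,"twist": 0},
    {"tx": 0.012,"ty": 0,"tz": 0,"twist": 0},
    {"tx": 0.012,"ty": 0,"tz": 0,"twist": 0},
    {"tx": 0.01,"ty": 0,"tz": 0,"twist": 0},
    {"tx": 0,"ty": 0,"tz": 0,"twist": 0},
    {"tx": 0,"ty": 0,"tz": 0,"twist": 0}
  ]
}}

```text
clock: 17.7
position: [0.4619, 0.0645, 0.0502]
ee_rot: [2.459, 1.955, -0.001]
force: [0.8, -0.6, -3.3]
width: 0.316
gripper_force: 55.0
```

Run:
```python
from h import *
o=arm.observe();p=o["position"];a=2*np.arctan2(o["ee_rot"][1],o["ee_rot"][0])%(2*np.pi);print("a",a,p,o["force"])
ex=np.array([.974,-.2264,0]);ey=np.array([.2264,.974,0]);d=np.array([np.cos(a),np.sin(a),0])
N=p+.1275*d+[0,0,.019];q=N-[.4888,.1812,0];print("nose st",q@ex,q@ey,N)
out=[]
SF=np.array([.4888,.1812,.07])+.04*ey
for n in("scene","top"):
    im=cv2.cvtColor(arm.get_image(n),cv2.COLOR_RGB2BGR);u=proj(n,N)
    x0,y0=int(u[0])-25,int(u[1])-25;c=cv2.resize(im[y0:y0+50,x0:x0+50],(400,400))
    f=lambda X:tuple(int(v) for v in (proj(n,X)-[x0,y0]+.5)*8)
    for X,r,col in((N,.018,(0,255,0)),(SF,.025,(255,0,255)),(SF-.02*ey,.007,(255,255,0))):
      cv2.drawMarker(c,f(X),(0,0,255),0,8,1)
      for t in np.linspace(0,2*np.pi,24):cv2.circle(c,f(X+r*(np.cos(t)*ex+np.sin(t)*np.array([0,0,1]))),1,col,-1)
    out.append(c)
cv2.imwrite("pics/c7.png",np.hstack(out))
```

```text
a 1.3432035357589518 [0.46186841 0.06445774 0.05019707] [ 0.84336902 -0.63189497 -3.29425295]
nose st 9.770234529414287e-05 0.007691407706985169 [0.49063662 0.18866981 0.06919707]
```

View pics/c7.png

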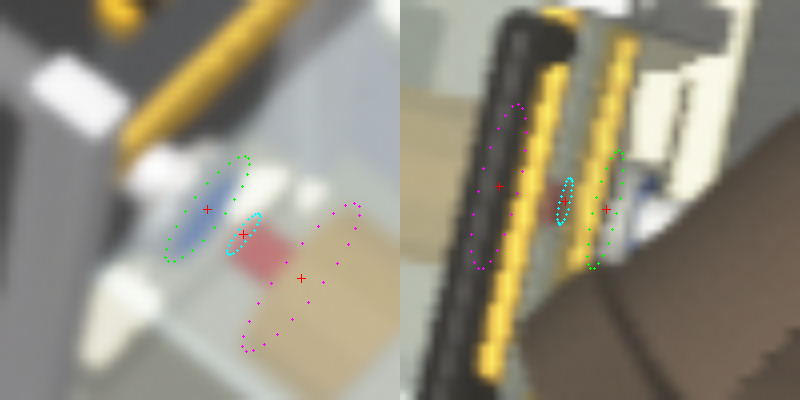

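The bearing is through the opening on the axis: nose at scene crop (207,209), plunger tip just ahead of it at about (258,240). No more pictures are needed; I feed slowly on force.

{"method": "move_arm", "body": {
  "motion": [
    {"tx": 0.004,"ty": 0,"tz": -0.0003,"twist": 0},
    {"tx": 0.004,"ty": 0,"tz": 0,"twist": 0},
    {"tx": 0.004,"ty": 0,"tz": 0,"twist": 0},
    {"tx": 0.004,"ty": 0,"tz": 0,"twist": 0},
    {"tx": 0.003,"ty": 0,"tz": 0,"twist": 0},
    {"tx": 0,"ty": 0,"tz": 0,"twist": 0},
    {"tx": 0,"ty": 0,"tz": 0,"twist": 0}
  ]
}}

```text
clock: 18.5
position: [0.466, 0.082, 0.0503]
ee_rot: [2.46, 1.953, -0.003]
force: [0.2, -6.0, -3.4]
width: 0.313
gripper_force: 55.0
```

{"method": "move_arm", "body": {
  "motion": [
    {"tx": 0.002,"ty": 0,"tz": 0,"twist": 0},
    {"tx": 0.002,"ty": 0,"tz": 0,"twist": 0},
    {"tx": 0.002,"ty": 0,"tz": 0,"twist": 0},
    {"tx": 0.002,"ty": 0,"tz": 0,"twist": 0},
    {"tx": 0.002,"ty": 0,"tz": 0,"twist": 0},
    {"tx": 0,"ty": 0,"tz": 0,"twist": 0},
    {"tx": 0,"ty": 0,"tz": 0,"twist": 0}
  ]
}}

```text
clock: 19.2
position: [0.4677, 0.0906, 0.0501]
ee_rot: [2.461, 1.952, -0.006]
force: [-1.1, -8.9, -2.3]
width: 0.316
gripper_force: 55.0
```

{"method": "move_arm", "body": {
  "motion": [
    {"tx": 0.001,"ty": 0,"tz": 0,"twist": 0},
    {"tx": 0.001,"ty": 0,"tz": 0,"twist": 0},
    {"tx": 0,"ty": 0,"tz": 0,"twist": 0},
    {"tx": 0,"ty": 0,"tz": 0,"twist": 0}
  ]
}}

```text
clock: 19.6
position: [0.4681, 0.0923, 0.0501]
ee_rot: [2.461, 1.951, -0.006]
force: [-1.0, -9.4, -1.5]
width: 0.315
gripper_force: 55.0
```

{"method": "move_arm", "body": {
  "motion": [
    {"tx": 0.001,"ty": 0,"tz": 0,"twist": 0},
    {"tx": 0.001,"ty": 0,"tz": 0,"twist": 0},
    {"tx": 0,"ty": 0,"tz": 0,"twist": 0},
    {"tx": 0,"ty": 0,"tz": 0,"twist": 0}
  ]
}}

```text
clock: 20.0
position: [0.4684, 0.094, 0.05]
ee_rot: [2.461, 1.951, -0.007]
force: [-1.1, -9.6, -3.4]
width: 0.312
gripper_force: 55.0
```

{"method": "move_arm", "body": {
  "motion": [
    {"tx": 0.001,"ty": 0,"tz": 0,"twist": 0},
    {"tx": 0,"ty": 0,"tz": 0,"twist": 0},
    {"tx": 0,"ty": 0,"tz": 0,"twist": 0}
  ]
}}

```text
clock: 20.3
position: [0.4687, 0.0948, 0.05]
ee_rot: [2.461, 1.951, -0.007]
force: [-1.8, -10.0, -1.9]
width: 0.313
gripper_force: 55.0
```

{"method": "move_arm", "body": {
  "motion": [
    {"tx": 0.001,"ty": 0,"tz": 0,"twist": 0},
    {"tx": 0,"ty": 0,"tz": 0,"twist": 0},
    {"tx": 0,"ty": 0,"tz": 0,"twist": 0}
  ]
}}

```text
clock: 20.6
position: [0.4687, 0.0955, 0.0499]
ee_rot: [2.461, 1.95, -0.008]
force: [-1.9, -11.8, -2.3]
width: 0.313
gripper_force: 55.0
```

{"method": "move_arm", "body": {
  "motion": [
    {"tx": 0.001,"ty": 0,"tz": 0,"twist": 0},
    {"tx": 0,"ty": 0,"tz": 0,"twist": 0},
    {"tx": 0,"ty": 0,"tz": 0,"twist": 0}
  ]
}}

```text
clock: 20.9
position: [0.4686, 0.0955, 0.0498]
ee_rot: [2.461, 1.949, -0.01]
force: [-1.5, -14.4, -2.9]
width: 0.316
gripper_force: 55.0
```

{"method": "move_arm", "body": {
  "motion": [
    {"tx": 0.001,"ty": 0,"tz": 0,"twist": 0},
    {"tx": 0.001,"ty": 0,"tz": 0,"twist": 0},
    {"tx": 0,"ty": 0,"tz": 0,"twist": 0},
    {"tx": 0,"ty": 0,"tz": 0,"twist": 0},
    {"tx": 0,"ty": 0,"tz": 0,"twist": 0},
    {"tx": 0,"ty": 0,"tz": 0,"twist": 0},
    {"tx": 0,"ty": 0,"tz": 0,"twist": 0}
  ]
}}

```text
clock: 21.6
position: [0.4684, 0.0955, 0.0494]
ee_rot: [2.461, 1.947, -0.015]
force: [-3.0, -18.6, -2.1]
width: 0.32
gripper_force: 55.0
```

Run:
```python
from h import *
o=arm.observe();p=o["position"];a=2*np.arctan2(o["ee_rot"][1],o["ee_rot"][0])%(2*np.pi);print("a",a,p,o["force"],o["gripper_force"],np.abs(o["dq"]).max())
ex=np.array([.974,-.2264,0]);ey=np.array([.2264,.974,0])
q=p-[.4888,.1812,0];print("tcp st",q@ex,q@ey,"F",o["force"]@ey)
for c in("scene","top"):
    arm.get_image(c)
    for k in("sash_handle","arbor_grip"):
        for r in arm.place_of(c,k)[:3]:print(c,k,round(r["conf"],2),np.array(r["point"])*[560,420])
    print(c,"exp sash up",proj(c,[.4888,.1812,.25]),"shut",proj(c,[.4888,.1812,.165]))
```

```text
a 1.3386266390145414 [0.46844835 0.09551886 0.04940664] [ -2.95654019 -18.58479315  -2.10312358] 54.996843338012695 0.0019223807589906713
tcp st -0.00042429731211227767 -0.08806104553008079 F -18.770949224487406
scene sash_handle 0.8 [361.704 190.008]
scene sash_handle 0.79 [353.808 332.808]
scene sash_handle 0.61 [370.776 153.216]
scene arbor_grip 0.41 [313.32  215.082]
scene exp sash up [360.82797831 189.30287815] shut [355.21565225 214.89714841]
top sash_handle 0.73 [149.072 141.918]
top sash_handle 0.62 [217.672 324.114]
top sash_handle 0.51 [181.608 230.79 ]
top exp sash up [182.27674304 229.28487201] shut [191.78923638 229.37385159]
```

```bash
python3 -c "
from h import *
print(arm.sign_off())"
```

```text
the job is handed in; nothing more can be done
None
```

The job is handed in (the hand-in gave no verdict): the sash is up at its upper stop, and the arbor is still gripped at 55 N and pressed against the brass stop with about 19 N of total push. I viewed 11 pictures, one over the limit of 10.

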